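# Cover the terminals and hold the test cage gate open

### The arm

A 6-joint arm with a two-finger parallel gripper is mounted at the origin on the work surface. World frame = base frame: x ahead of the robot, y to its left, z up, the work surface at z = 0. Lengths are in mm, angles in rad, forces in N, time in s.
With the tool pointing down it reaches from about 350 to 775 mm from the base axis. Payload 7.3 kg.
Tool frame: the origin (TCP) lies on the front face of the gripper's body, between the roots of the fingers; the fingertips stand 66 mm ahead of it and the grasp point (between the pads) lies 47 mm ahead of it (bot.tip_extent is the distance from the TCP to the fingertips, in mm); z points along the fingers, y is the line along which they close (so a half turn about z gives the same grasp; the last joint's range is limited). The gripper opens to 92 mm and grips with 3 to 60 N. Pads are 19 mm wide; open, the fingers measure 130 mm over their backs; the gripper's body (75 mm by 190 mm) begins 47 mm behind the grasp point.
Start: joints at [-1.325, 0.342, 1.524, -0, 1.275, -0.146], TCP at [200.495, -485.222, 292.241] pointing down, gripper open.
Joint ranges: [-2.53, 2.53], [-0.77, 2.02], [0.04, 2.7], [-1, 4.14], [0.28, 2.66], [-3.11, 3.11]. Speed limits (rad/s): [2.57, 2.57, 3.14, 3.14, 3.14, 3.14].

### API

Orientations are given as [roll, pitch, yaw] about the fixed x, y, z axes, in that order (R = Rz(yaw) Ry(pitch) Rx(roll)).
In Python, from plant import readout, viewer, order, bot gives the robot as it stands.
- The arm moves only by the shell command python3 -m creep 'ROWS'. ROWS is text: rows parted by semicolons, each of 7 numbers parted by spaces: the shift along the world's x, y, z in m, then the turn, a rotation vector about the world's x, y, z in rad, then the opening in per cent of the stroke, from 0 (shut) to 100 (fully open). A call has 1 to 8 rows; each row shifts and turns the commanded pose from where the row before left it; what a row does not reach is not made up. A row lasts 1/12 s, in which the tool goes at most 41.7 mm and 7.16 degrees, less where a joint would pass 70% of its speed; a pose out of reach is approached as far as the arm can. A call is refused whole if a number of a shift passes 0.0417 or a number of a turn 0.125, either way. A call with a gripper value outside its range is refused whole. The fingers move at their own pace and stop on an object; the grip force is fixed at half the most. Time passes only in rows, so rows that do not move let the fingers close. It gives the time, the measured TCP pose, the force, the opening and the grip force at its end, in the units of the state.
- readout.get_obs(): the state, without advancing time (a new reading comes with each control period).
- viewer.capture(name): name is "side" or "top" or "wrist"; returns the picture (400x640x3 uint8, red, green, blue); there is no depth.
- viewer.camera_info(name): a dict with "fx", "fy", "cx", "cy" (pixels), "origin" and "rotation" of the camera in the world. Camera axes: x right, y up, looking along -z (the intrinsics and any distortion apply to the point x, -y, -z); pixel columns grow to the right and rows downward; lengths in mm; the calibration is good to about 2 mm. A picture is of the moment at which its call begins: read the wrist's pose just before it. camera_info takes no time and is no camera call; for the wrist camera it gives the pose at the moment of the call.
- order.close_job(): hands the job in; it is judged then, once.
The state is a dict: "time": time; "joint_positions": joint angles; "dq": joint speeds; "tau": joint torques, N m; "tool_pos": TCP position; "tcp_rot": TCP orientation; "contact_force": force on the tool from outside, world axes, zero at the start; "moment": the same for the moment, N m; "grip_width": finger opening in mm; "finger_force": force on a finger pad.
Only numpy, scipy, OpenCV 4.12 (cv2) and the standard library are available. Lean on these libraries where they do the work, as an engineer would, in place of code of your own. Each camera call takes 0.05 s, during which the arm holds its last target. There are 200 camera calls.

### The job

Before the high-voltage test cage is opened, slip each grey insulating sleeve down over its matching brass terminal (wide sleeve on the thick post, narrow sleeve on the thin post) so that it stands on the terminal's black base, and let go. Then release the cage gate's two catches by squeezing each one's sliding tab towards its fixed fin, the catch next to the gate's hinge first and the one near the gate's free edge second, and swing the gate by its black pull out past its detent until it stands wide open, about square to the doorway or farther. The gate springs back, so the program finishes while still holding it wide open with the fingers on its pull, and do not disturb the other things on the bench.

Things in the scene. Friction and masses are not known exactly. Their poses are not given: they have to be found in the camera images.
- sleeve_wide: the wider of two loose grey plastic tubes standing upright, outer diameter 40 mm, bore 31 mm, 45 mm tall, open at both ends, about 50 g; origin at the centre of its underside, z up its axis. It fits the thick post (it would also drop over the thin one, which is wrong)
- sleeve_narrow: the narrower loose grey plastic tube, outer diameter 30 mm, bore 21 mm, 45 mm tall, about 35 g; origin at the centre of its underside, z up its axis. It fits only the thin post
- post_thick: fixed terminal: round black base 50 mm in diameter and 14 mm high with an upright brass post 24 mm in diameter whose top is 53 mm above the bench; origin at the centre of the base's underside on the bench. A seated sleeve stands on the base, its underside 14 mm above the bench, its top 59 mm. The two terminals may be in either place
- post_thin: fixed terminal like the other, but its brass post is 14 mm in diameter (top also 53 mm above the bench); origin at the centre of the base's underside
- cage: fixed test cage 260 x 310 mm, 130 mm high, aluminium frame with clear walls and a barred steel gate across its front; origin at the centre of its underside on the bench. Its x axis points from the gate to the back, away from the robot, y to the left along the closed gate, z up; its yaw varies. Two squeeze catches stand on its front top beam (top at 130 mm), in a line along cage y
- fin_hinge: fixed upright steel fin of the catch next to the hinge (the left one seen from the robot), 22 mm along cage x, 8 mm thick along cage y, reaching from the beam up to 15 mm above this origin; origin on its centre line 170 mm above the bench, axes as the cage's. Its sliding tab stands on the cage -y side
- catch_hinge_tab (a point): centre of the sliding tab of the hinge-side catch, same height as the fin's origin; the tab is 22 mm along cage x, 8 mm thick along cage y, top 14 mm above this point. With the catch at 0 it is 38 mm from the fin (centre to centre; 46 mm over both). A bolt at its foot and a lug on the gate stand in front of the beam, all below 143 mm above the bench
- catch_hinge (a joint): slide of the hinge-side catch (m): 0 = latched, grows as the tab moves along cage +y towards its fin, 0.026 at most (tab and fin then 4 mm apart). The bolt frees the gate from 0.007; count it as squeezed at 0.012 or more with the fingers pressing on both tab and fin. Friction of about 4 N, no spring: it stays where it is left
- fin_edge: the like fixed fin of the catch near the gate's free edge (the right one), 115 mm along cage -y from the other; origin 170 mm above the bench, same shape and axes
- catch_edge_tab (a point): centre of the sliding tab of the free-edge catch, 38 mm along cage -y from its fin when latched, like the other tab
- catch_edge (a joint): slide of the free-edge catch (m), as the other: 0 = latched, grows towards its fin (cage +y), 0.026 at most, frees the gate from 0.007, count it as squeezed at 0.012 or more
- gate (a joint): gate angle (rad): 0 = shut, grows as the free edge swings out of the cage towards the robot (clockwise seen from above), stop at 1.8. A spring closes it (about 0.1 N m shut, 0.4 N m wide open). A sprung detent resists between about 0.3 and 0.8 rad (about 5 N at the pull); left alone beyond it the gate swings back to about 0.8 rad
- gate_hinge (a point): point on the gate's vertical hinge axis, at its left end (cage +y), 160 mm above the bench. The gate reaches 230 mm from it and spans heights of 39 to 143 mm above the bench
- gate_pull: the gate's pull: upright round black post 16 mm in diameter fixed to the gate, standing clear in front of it; origin on its axis 160 mm above the bench, the post's top 25 mm above and its foot 45 mm below. With the gate shut it lies 45 mm along cage -x and 155 mm along cage -y from the hinge axis, and turns about that axis with the gate (161 mm radius). Its x axis points to the gate
- meter: bystander: black multimeter lying flat, 85 x 160 x 36 mm; origin at the centre of its underside
- solder_spool: bystander: white spool, 60 mm in diameter, 50 mm tall; origin at the centre of its underside
- flux_jar: bystander: small jar, 48 mm in diameter, 50 mm tall; origin at the centre of its underside
- adaptor: bystander: small brass adaptor, 22 mm in diameter, 24 mm tall; origin at the centre of its underside
- wrench: bystander: steel wrench 130 mm long lying on the bench, partly under the gate's sweep; origin at the middle of its underside
- board: bystander: green board 70 x 50 x 8 mm lying flat, under the gate's sweep; origin at the centre of its underside
- screwdriver: bystander: screwdriver 160 mm long lying on the bench; origin at the middle of its underside
Not all that is in view belongs to the job. Leave any red look-alike of the sleeve_narrow alone.

How it is judged (in metres and radians):
On the way, in this order (a step that is already met when the one before it is completed fails the run):
1. both sleeves stand on their matching terminals, let go, with both catches still latched and the gate shut (horizontal distance between sleeve_wide and post_thick below 0.006 m and height (world z) of sleeve_wide between 0.01 and 0.019 m and angle between each of sleeve_wide, sleeve_narrow's own z axis and vertical below 0.12 rad and horizontal distance between sleeve_narrow and post_thin below 0.006 m and height (world z) of sleeve_narrow between 0.01 and 0.019 m and contact force between the fingers and sleeve_wide below 0.2 N and contact force between the fingers and sleeve_narrow below 0.2 N and value of joint each of catch_hinge, catch_edge below 0.006 m and value of joint gate below 0.08 rad), for 0.2 s.
2. the hinge-side catch is squeezed against its fin, the other still latched (value of joint catch_hinge above 0.011 m and contact force between the fingers and fin_hinge above 1 N and value of joint catch_edge below 0.006 m and value of joint gate below 0.08 rad), for 0.1 s.
3. the free-edge catch is squeezed against its fin, the first still released (value of joint catch_edge above 0.011 m and contact force between the fingers and fin_edge above 1 N and value of joint catch_hinge above 0.008 m and value of joint gate below 0.08 rad), for 0.1 s.
4. the gate has been swung out past its detent (value of joint gate above 0.9 rad), for 0.1 s.
At the end, for the whole second after the job is handed in: Gate held still beyond 1.35 rad with the fingers pressing on its pull (over 1 N), no bench item touching the cage; wide sleeve on the thick terminal, narrow sleeve on the thin one, each centred within 6 mm, within 5 mm of its seated height, tilted under 0.12 rad (value of joint gate above 1.35 rad and velocity of joint gate between -0.1 and 0.1 rad/s and contact force between the fingers and gate_pull above 1 N and horizontal distance between sleeve_wide and post_thick below 0.006 m and height (world z) of sleeve_wide between 0.01 and 0.019 m and angle between each of sleeve_wide, sleeve_narrow's own z axis and vertical below 0.12 rad and horizontal distance between sleeve_narrow and post_thin below 0.006 m and height (world z) of sleeve_narrow between 0.01 and 0.019 m and contact force between cage and meter below 0.3 N and contact force between cage and solder_spool below 0.3 N and contact force between cage and flux_jar below 0.3 N and contact force between cage and adaptor below 0.3 N and contact force between cage and wrench below 0.3 N and contact force between cage and board below 0.3 N and contact force between cage and screwdriver below 0.3 N); the arm keeps its last pose, push and grip.
It fails at once if one of the other things on the bench is pushed more than 30 mm (distance of any of meter, solder_spool, flux_jar, adaptor, wrench, board, screwdriver from where it was at the start of the episode above 0.03 m).
It also fails if it takes over 72 s, if anything falls off the work surface, if the arm or the gripper's body presses on something with over 40 N, if the wrist force passes 120 N, or if a joint passes its speed limit or range.

## Working session

There is one attempt and no reset: what is moved stays moved. The work goes in short steps, Python scripts to look and compute and a shell command to move; the robot and the scene stay as the last step left them, time stands still between calls to the robot, and variables do not carry over. Pictures are saved under pics/ and viewed, at most 10 in all, crops included, and the job is handed in when it is done.

```bash
mkdir -p pics; ls
python3 - <<'E'
from plant import readout, viewer, order, bot
import cv2,numpy as np
for n in("top","side"):
    cv2.imwrite(f"pics/{n}0.png",viewer.capture(n)[:,:,::-1]); print(n,viewer.camera_info(n))
print(viewer.camera_info("wrist")); print(readout.get_obs())
E
```

```text
pics
top {'fx': 498.1641794668581, 'fy': 498.1641794668581, 'cx': 324.786512634029, 'cy': 203.94661528476402, 'origin': array([ 360.69135646,   -5.63187779, 1533.42775515]), 'rotation': array([ 0.12714507, -0.01003049, -1.57861628])}
side {'fx': 437.6388295558237, 'fy': 437.6388295558237, 'cx': 320.6599291585287, 'cy': 198.49137930473577, 'origin': array([  49.80847826, -935.03779245,  748.56539753]), 'rotation': array([ 1.04707645,  0.00149939, -0.49164364])}
{'fx': 360.0869732626496, 'fy': 360.0869732626496, 'cx': 319.52961573621303, 'cy': 196.9578918482803, 'origin': array([ 274.69846989, -457.4721189 ,  383.09383349]), 'rotation': array([-2.95670284e-01,  7.53265552e-04, -1.17842433e+00])}
{'time': 0.1, 'joint_positions': array([-1.32499824e+00,  3.42624616e-01,  1.52488268e+00, -1.97293250e-06,
        1.27539024e+00, -1.45983486e-01]), 'dq': array([-2.88422103e-04, -1.10972532e-04, -1.66819361e-03,  9.60751855e-05,
        6.52462424e-04, -5.71830093e-04]), 'tau': array([ 2.01351693e-03, -4.32003593e+01, -2.44694817e+01,  7.19063985e-02,
        5.26500796e-02, -6.09215317e-05]), 'tool_pos': array([ 200.42842908, -484.95652059,  291.64270223]), 'tcp_rot': array([-3.14030137e+00, -1.87949097e-04,  3.91782032e-01]), 'contact_force': array([ 0.32828617,  0.62994304, -0.06930951]), 'moment': array([ 0.02808867,  0.0430848 , -0.00753974]), 'finger_force': 0.0, 'grip_width': 92.06727984874013}
```

View pics/top0.png

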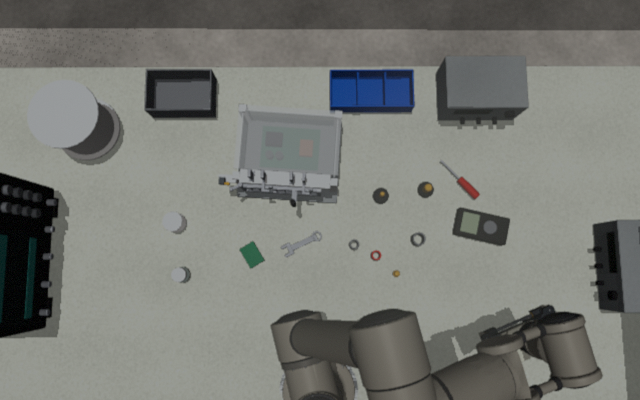

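View pics/side0.png

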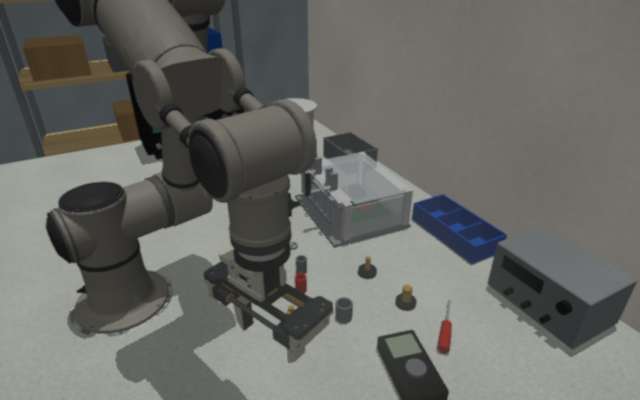

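The top view shows: grey rings at (418,239) wide and (354,244) narrow; a red ring at (376,255), the look-alike; the brass adaptor at (396,273); terminals at (426,189) and (381,195). The side view shows the terminal at (405,296) is thicker than the one at (367,267). An enlarged crop will confirm this.

```bash
cat > h.py <<'E'
import numpy as np,cv2
from scipy.spatial.transform import Rotation as R
from plant import readout, viewer, order, bot
def ray(ci,u,v):
    M=R.from_euler('xyz',ci['rotation']).as_matrix()
    return np.array(ci['origin']),M@np.array([(u-ci['cx'])/ci['fx'],-(v-ci['cy'])/ci['fy'],-1])
def at_z(ci,u,v,z):
    o,d=ray(ci,u,v); return (o+d*(z-o[2])/d[2])
def proj(ci,p):
    M=R.from_euler('xyz',ci['rotation']).as_matrix()
    q=M.T@(np.array(p,float)-ci['origin']); return np.array([ci['cx']-ci['fx']*q[0]/q[2],ci['cy']+ci['fy']*q[1]/q[2]])
E
python3 - <<'E'
from h import *
im=cv2.imread('pics/top0.png')
a=cv2.resize(im[170:285,335:445],None,fx=5,fy=5,interpolation=cv2.INTER_CUBIC)   # 550x575
b=im[100:220,210:350]
cv2.imwrite('pics/c1.png',a);cv2.imwrite('pics/c2.png',cv2.resize(b,None,fx=5,fy=5,interpolation=cv2.INTER_CUBIC)[:600])
ci=viewer.camera_info('top')
for n,u,v,z in[('wide',418,239,45),('narrow',354,244,45),('red',376,255,45),('thick',428.5,187,53),('thin',382,194,53),('adapt',396,273,24),('pull',293,203,185)]:print(n,at_z(ci,u,v,z).round(1))
E
```

```text
wide [ 443.3 -300.    45. ]
narrow [ 429.8 -108.3   45. ]
red [ 396.7 -173.3   45. ]
thick [ 599.3 -335.1   53. ]
thin [ 578.9 -194.3   53. ]
adapt [ 342.9 -234.7   24. ]
pull [536.1  66.2 185. ]
```

View pics/c1.png

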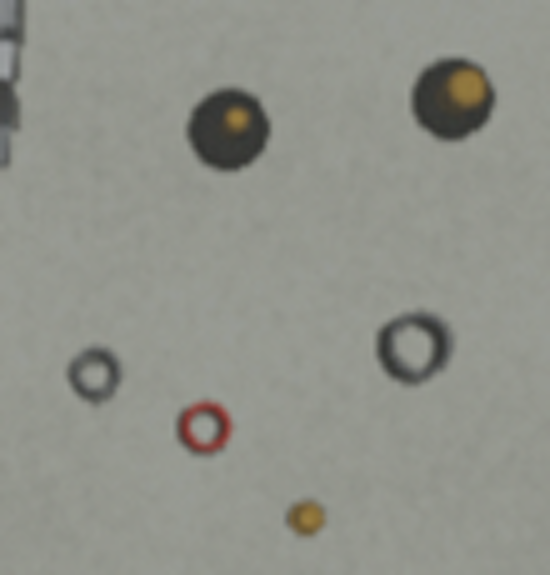

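View pics/c2.png

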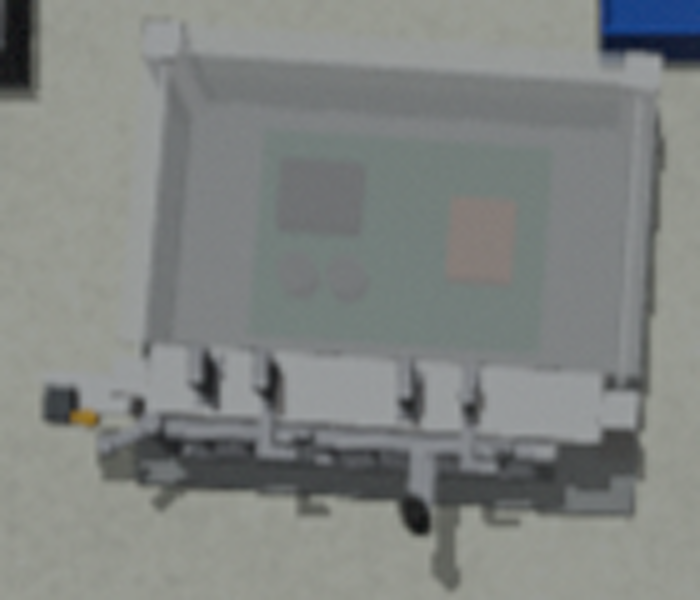

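The crop confirms it. The wide grey ring is at crop (415,346) and the narrow grey one at (95,374). The red decoy is at (205,427). The thick post top is at (467,86) and the thin post top at (237,117). The cage yaw is about -0.1 rad. Next I'll hover and refine these with the wrist camera.

```bash
python3 -m creep '.036 .029 0 0 0 0 100;.036 .029 0 0 0 0 100;.036 .029 0 0 0 0 100;.036 .029 0 0 0 0 100;.036 .029 0 0 0 0 100;.036 .029 0 0 0 0 100;.036 .029 0 0 0 0 100;.036 .029 0 0 0 0 100'; python3 -m creep '0 0 0 0 0 0 100;0 0 0 0 0 0 100;0 0 0 0 0 0 100;0 0 0 0 0 0 100'
python3 - <<'E'
from h import *
ci=viewer.camera_info('wrist');im=viewer.capture('wrist')[:,:,::-1].copy()
cv2.imwrite('pics/w1raw.png',im)
for n,p in dict(wide=(443,-300,45),narrow=(430,-108,45),thick=(599,-335,53),thin=(579,-194,53)).items():
    print(n,proj(ci,p).round(1))
np.save('ci1.npy',ci,allow_pickle=True)
cv2.imwrite('pics/w1.png',im); print(readout.get_obs())
E
```

```text
time: 0.77
tool_pos: [461.3, -274.4, 292.0]
tcp_rot: [-3.141, 0.0, 0.392]
contact_force: [0.4, -0.9, 0.2]
grip_width: 92.3
finger_force: 0.0
time: 1.1
tool_pos: [459.1, -277.0, 292.0]
tcp_rot: [-3.141, 0.001, 0.39]
contact_force: [0.6, 0.9, 0.2]
grip_width: 91.8
finger_force: 0.0
wide [331.9 196.5]
narrow [136.9 133.8]
thick [441.1  52.7]
thin [278.3   6.9]
{'time': 1.15, 'joint_positions': array([-6.86017593e-01,  3.62886680e-01,  1.49310152e+00, -3.81808549e-04,
        1.28600240e+00,  4.95151635e-01]), 'dq': array([-0.00354678, -0.00201987, -0.00322476,  0.00018239,  0.00053034,
        0.00460132]), 'tau': array([ 6.01004530e-01, -4.42466319e+01, -2.45832092e+01,  1.12633046e-01,
       -1.91466024e-03, -7.91819795e-03]), 'tool_pos': array([ 459.0359669 , -277.17857773,  292.13425796]), 'tcp_rot': array([-3.14141658e+00,  5.11480353e-04,  3.89734490e-01]), 'contact_force': array([ 0.3374161 , -0.48380812, -0.33606692]), 'moment': array([-0.01484632, -0.00580956, -0.01270619]), 'finger_force': 0.0, 'grip_width': 91.8578090981991}
```

View pics/w1.png

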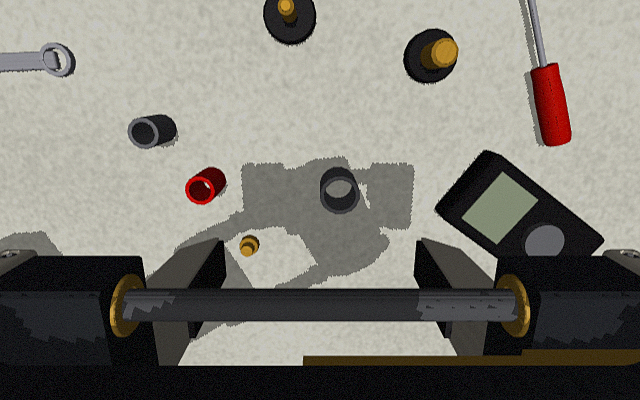

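```bash
cat > fit.py <<'E'
from h import *
from scipy.optimize import minimize
t=np.linspace(0,2*np.pi,48)
def hull(ci,c,r,z0,z1,S):
    P=[proj(ci,(c[0]+r*np.cos(a),c[1]+r*np.sin(a),z)) for z in(z0,z1) for a in t]
    return cv2.convexHull(np.round((np.array(P)+.5)*S).astype(np.int32))
def fit(im,ci,c0,parts,mask,rad=45,S=8):
    u,v=proj(ci,(*c0,25)).astype(int); h,w=mask.shape
    x0,x1,y0,y1=max(u-rad,0),min(u+rad,w),max(v-rad,0),min(v+rad,h)
    m=cv2.resize(mask[y0:y1,x0:x1].astype(np.uint8),None,fx=S,fy=S,interpolation=cv2.INTER_LINEAR)
    off=np.array([x0,y0])*S
    def cost(c):
        s=np.zeros_like(m)
        for r,z0,z1 in parts: cv2.fillConvexPoly(s,(hull(ci,c,r,z0,z1,S)-off).astype(np.int32),1)
        return 1-(s&m).sum()/((s|m).sum()+1)
    r=minimize(cost,c0,method='Nelder-Mead',options=dict(initial_simplex=[c0,(c0[0]+10,c0[1]),(c0[0],c0[1]+10)],xatol=.1,fatol=1e-4))
    return r.x.round(1),round(r.fun,3)
SL={'wide':[(20,0,45)],'narrow':[(15,0,45)],'thick':[(25,0,14),(12,14,53)],'thin':[(25,0,14),(7,14,53)]}
def objmask(im,thr):
    b,g,r=[im[:,:,i].astype(int) for i in range(3)]
    m=((r+g+b)/3<thr)|((r-b)>50)
    return m
def biggest(m,ci,c,rad=40):
    # component nearest the guess, filled
    n,l,st,ce=cv2.connectedComponentsWithStats(m.astype(np.uint8))
    p=proj(ci,(*c,30)); d=np.linalg.norm(ce-p,axis=1)+1e3*(st[:,4]<20)
    k=d[1:].argmin()+1; o=(l==k).astype(np.uint8)
    cs,_=cv2.findContours(o,cv2.RETR_EXTERNAL,cv2.CHAIN_APPROX_NONE); cv2.drawContours(o,cs,-1,1,-1); return o
E
python3 - <<'E'
from fit import *
G=dict(wide=(443,-300),narrow=(430,-108),thick=(593,-330),thin=(574,-190))
for f,ci,thr in(('w1raw',np.load('ci1.npy',allow_pickle=True).item(),95),('top0',viewer.camera_info('top'),105)):
    im=cv2.imread(f'pics/{f}.png')
    for n,c in G.items():
        o=biggest(objmask(im,thr),ci,c); print(f,n,o.sum(),*fit(im,ci,c,SL[n],o))
E
```

```text
w1raw wide 1539 [ 447.3 -306.3] 0.045
w1raw narrow 440 [ 432.1 -116.1] 0.686
w1raw thick 2355 [ 600.3 -338. ] 0.051
w1raw thin 2030 [ 582.6 -198.7] 0.028
top0 wide 160 [ 443.7 -301. ] 0.131
top0 narrow 82 [ 428.9 -108.1] 0.146
top0 thick 207 [ 599.3 -333.9] 0.087
top0 thin 203 [ 581.4 -194.2] 0.088
```

```bash
python3 -m creep '-.0033 -.0068 -.028 0 0 0 100;-.0033 -.0068 -.028 0 0 0 100;-.0033 -.0068 -.028 0 0 0 100;-.0033 -.0068 -.028 0 0 0 100;0 0 0 0 0 0 100;0 0 0 0 0 0 100;0 0 0 0 0 0 100'
python3 - <<'E'
from fit import *
ci=np.load('ci1.npy',allow_pickle=True).item(); im=cv2.imread('pics/w1raw.png')
# narrow: blue-ish grey rim + dark body; local mask by difference from bench colour
b,g,r=[im[:,:,i].astype(int) for i in range(3)]
m=((r+g+b)/3<105)|((b-r)>5)
o=biggest(cv2.morphologyEx(m.astype(np.uint8),cv2.MORPH_CLOSE,np.ones((3,3))),ci,(431,-112))
print(o.sum(),fit(im,ci,(431,-112),SL['narrow'],o))
print(im[131,133],im[120,145],im[150,60],im[130,170])
ci=viewer.camera_info('wrist');im=viewer.capture('wrist')[:,:,::-1].copy();cv2.imwrite('pics/w2.png',im)
o=biggest(objmask(im,95),ci,(446,-304)); print(o.sum(),fit(im,ci,(446,-304),SL['wide'],o,rad=80),readout.get_obs()['tool_pos'])
E
```

```text
time: 1.73
tool_pos: [447.1, -304.2, 181.8]
tcp_rot: [3.14, -0.001, 0.39]
contact_force: [0.0, 0.9, -0.3]
grip_width: 91.7
finger_force: 0.0
1346 (array([ 432.8, -113.8]), np.float64(0.093))
[27 27 32] [109 103 103] [173 185 187] [36 30 31]
3213 (array([ 447.4, -306.2]), np.float64(0.043)) [ 447.4234351  -304.14494552  182.2325477 ]
```

View pics/w2.png

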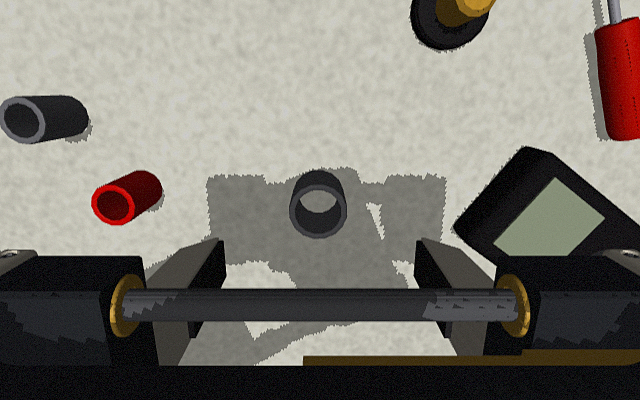

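The sleeve sits between the fingers (u≈318, with the finger midpoint at about 320). I'll narrow the fingers to 65%, descend and grip.

```bash
python3 -m creep '0 -.002 -.021 0 0 0 65;0 0 -.021 0 0 0 65;0 0 -.021 0 0 0 65;0 0 -.021 0 0 0 65;0 0 -.021 0 0 0 65;0 0 0 0 0 0 65;0 0 0 0 0 0 65;0 0 0 0 0 0 0';python3 -m creep '0 0 0 0 0 0 0;0 0 0 0 0 0 0;0 0 0 0 0 0 0;0 0 0 0 0 0 0;0 0 0 0 0 0 0;0 0 0 0 0 0 0'
```

```text
time: 2.45
tool_pos: [447.9, -306.0, 77.2]
tcp_rot: [3.139, -0.001, 0.392]
contact_force: [-0.6, 0.1, 1.1]
grip_width: 56.5
finger_force: 0.0
time: 2.95
tool_pos: [447.4, -305.7, 76.6]
tcp_rot: [3.14, -0.001, 0.392]
contact_force: [-0.1, 1.8, 8.3]
grip_width: 39.8
finger_force: 30.0
```

```bash
python3 -m creep '0 0 .025 0 0 0 0;0 0 .04 0 0 0 0;.0384 -.008 0 0 0 0 0;.0384 -.008 0 0 0 0 0;.0384 -.008 0 0 0 0 0;.0384 -.008 0 0 0 0 0;0 0 0 0 0 0 0;0 0 0 0 0 0 0';python3 -m creep '0 0 0 0 0 0 0;0 0 0 0 0 0 0'
python3 - <<'E'
from h import *
ci=viewer.camera_info('wrist');im=viewer.capture('wrist')[:,:,::-1].copy()
np.save('ci3.npy',ci,allow_pickle=True);cv2.imwrite('pics/w3raw.png',im)
s=viewer.capture('side')[:,:,::-1]
u,v=proj(viewer.camera_info('side'),(600,-337,60)).astype(int)
a=cv2.resize(s[v-50:v+50,u-50:u+50],(400,400),interpolation=cv2.INTER_CUBIC)
cv2.imwrite('pics/w3.png',np.hstack([a,im[:,120:520]])); print(readout.get_obs()['tool_pos'])
E
```

```text
time: 3.62
tool_pos: [601.6, -337.0, 139.1]
tcp_rot: [-3.141, 0.0, 0.393]
contact_force: [-1.0, 0.5, -0.7]
grip_width: 39.7
finger_force: 30.0
time: 3.78
tool_pos: [599.3, -337.1, 140.2]
tcp_rot: [-3.141, 0.001, 0.391]
contact_force: [0.1, -0.2, -0.8]
grip_width: 39.8
finger_force: 30.0
[ 599.47952188 -337.35234972  140.77770245]
```

View pics/w3.png

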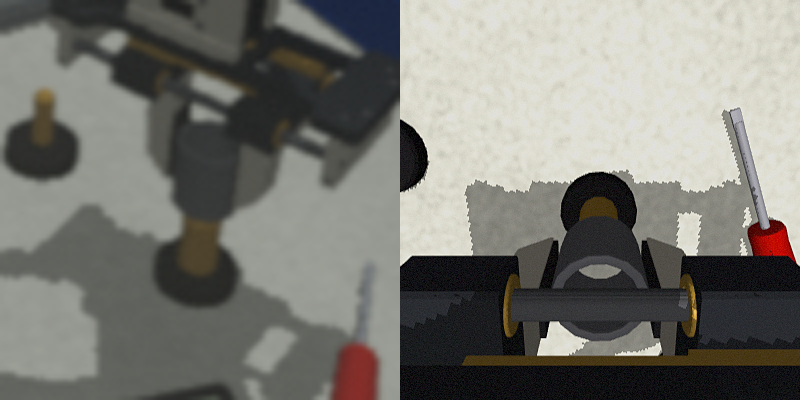

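The sleeve lines up with the thick post in both views (side: sleeve axis at u≈207, post at ≈204; wrist: 600 against 598). Lowering it now.

```bash
python3 -m creep '0 0 -.010 0 0 0 0;0 0 -.010 0 0 0 0;0 0 -.010 0 0 0 0;0 0 -.010 0 0 0 0;0 0 -.009 0 0 0 0;0 0 0 0 0 0 0;0 0 0 0 0 0 0;0 0 0 0 0 0 0'
```

```text
time: 4.55
tool_pos: [600.3, -337.2, 90.5]
tcp_rot: [-3.141, 0.0, 0.392]
contact_force: [-0.6, -0.0, -0.5]
grip_width: 39.7
finger_force: 30.0
```

```bash
python3 -m creep '0 0 0 0 0 0 65;0 0 0 0 0 0 65;0 0 0 0 0 0 65;0 0 0 0 0 0 65;0 0 .030 0 0 0 65;0 0 .040 0 0 0 65;0 0 .020 0 0 0 65;0 0 0 0 0 0 65';python3 -m creep '-.0239 .032 0 0 0 0 65;-.0239 .032 0 0 0 0 65;-.0239 .032 0 0 0 0 65;-.0239 .032 0 0 0 0 65;-.0239 .032 0 0 0 0 65;-.0239 .032 0 0 0 0 65;-.0239 .032 0 0 0 0 65'; python3 -m creep '0 0 0 0 0 0 65;0 0 0 0 0 0 65;0 0 0 0 0 0 65'
python3 - <<'E'
from fit import *
ci=viewer.camera_info('wrist');im=viewer.capture('wrist')[:,:,::-1].copy();cv2.imwrite('pics/w4raw.png',im)
b,g,r=[im[:,:,i].astype(int) for i in range(3)]
o=biggest((r+g+b)/3<110,ci,(432.8,-113.8)); print(o.sum(),fit(im,ci,(432.8,-113.8),SL['narrow'],o,rad=80),readout.get_obs()['tool_pos'])
s=viewer.capture('side')[:,:,::-1]
u,v=proj(viewer.camera_info('side'),(600,-337,40)).astype(int)
a=cv2.resize(s[v-50:v+50,u-50:u+50],(400,400),interpolation=cv2.INTER_CUBIC)
cv2.imwrite('pics/w4.png',np.hstack([a,im[:,120:520]]))
E
```

```text
time: 5.22
tool_pos: [602.5, -338.7, 187.9]
tcp_rot: [3.132, -0.006, 0.392]
contact_force: [0.4, -1.0, -0.0]
grip_width: 59.6
finger_force: 0.0
time: 5.8
tool_pos: [431.5, -111.9, 180.9]
tcp_rot: [-3.141, 0.0, 0.391]
contact_force: [0.5, 0.5, -0.7]
grip_width: 59.8
finger_force: 0.0
time: 6.05
tool_pos: [433.9, -113.7, 181.5]
tcp_rot: [3.14, -0.001, 0.392]
contact_force: [-0.4, 0.2, 1.1]
grip_width: 59.7
finger_force: 0.0
2067 (array([ 432.6, -111.9]), np.float64(0.045)) [ 434.19895789 -114.11001621  181.47933986]
```

View pics/w4.png

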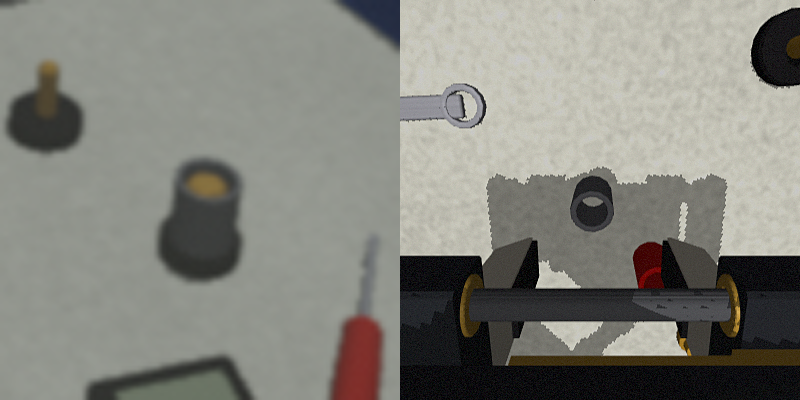

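The wide sleeve is seated on the thick base. The narrow grey one is under the tool at (592,207), and the red decoy at (650,262) is clear of the fingers.

```bash
python3 -m creep '-.0015 .002 -.0215 0 0 0 60;0 0 -.021 0 0 0 55;0 0 -.021 0 0 0 55;0 0 -.021 0 0 0 55;0 0 -.020 0 0 0 55;0 0 0 0 0 0 55;0 0 0 0 0 0 55;0 0 0 0 0 0 0';python3 -m creep '0 0 0 0 0 0 0;0 0 0 0 0 0 0;0 0 0 0 0 0 0;0 0 0 0 0 0 0;0 0 0 0 0 0 0;0 0 0 0 0 0 0'
```

```text
time: 6.82
tool_pos: [432.4, -112.0, 77.3]
tcp_rot: [3.141, -0.001, 0.391]
contact_force: [-1.2, 0.2, 0.5]
grip_width: 47.7
finger_force: 0.0
time: 7.32
tool_pos: [432.2, -111.5, 77.6]
tcp_rot: [3.14, -0.001, 0.392]
contact_force: [-0.1, -0.4, 6.5]
grip_width: 28.9
finger_force: 30.0
```

```bash
python3 -m creep '0 0 .025 0 0 0 0;0 0 .039 0 0 0 0;.0302 -.0174 0 0 0 0 0;.0302 -.0174 0 0 0 0 0;.0302 -.0174 0 0 0 0 0;.0302 -.0174 0 0 0 0 0;.0302 -.0174 0 0 0 0 0;0 0 0 0 0 0 0';python3 -m creep '0 0 0 0 0 0 0;0 0 0 0 0 0 0;0 0 0 0 0 0 0'
python3 - <<'E'
from h import *
im=viewer.capture('wrist')[:,:,::-1].copy()
s=viewer.capture('side')[:,:,::-1]
u,v=proj(viewer.camera_info('side'),(583,-198,60)).astype(int)
a=cv2.resize(s[v-50:v+50,u-50:u+50],(400,400),interpolation=cv2.INTER_CUBIC)
cv2.imwrite('pics/w5.png',np.hstack([a,im[:,120:520]])); print(readout.get_obs()['tool_pos'])
E
```

```text
time: 7.98
tool_pos: [587.2, -201.5, 141.0]
tcp_rot: [3.137, -0.004, 0.391]
contact_force: [-0.9, -0.4, -1.0]
grip_width: 28.5
finger_force: 30.0
time: 8.23
tool_pos: [581.6, -197.5, 140.6]
tcp_rot: [-3.14, 0.001, 0.392]
contact_force: [0.3, 1.1, -0.9]
grip_width: 28.9
finger_force: 30.0
[ 581.87291437 -197.6702588   140.95856035]
```

View pics/w5.png

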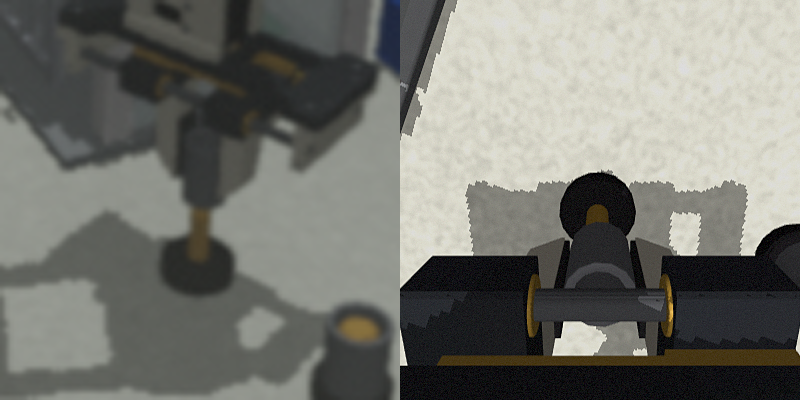

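The sleeve is aligned (side: sleeve axis at 204, post at 201, base at 197 on one slanted vertical). Lowering it, then releasing and rising high while turning towards the cage.

```bash
python3 -m creep '.0008 -.001 -.010 0 0 0 0;0 0 -.010 0 0 0 0;0 0 -.010 0 0 0 0;0 0 -.010 0 0 0 0;0 0 -.009 0 0 0 0;0 0 0 0 0 0 0;0 0 0 0 0 0 0;0 0 0 0 0 0 0';python3 -m creep '0 0 0 0 0 0 60;0 0 0 0 0 0 60;0 0 0 0 0 0 60;0 0 0 0 0 0 60;0 0 0 0 0 0 60'
```

```text
time: 9.0
tool_pos: [583.0, -199.0, 90.8]
tcp_rot: [-3.14, 0.001, 0.392]
contact_force: [-0.6, 1.6, -0.7]
grip_width: 28.9
finger_force: 30.0
time: 9.42
tool_pos: [583.6, -199.5, 91.9]
tcp_rot: [3.141, -0.0, 0.392]
contact_force: [-0.1, 0.0, 0.5]
grip_width: 54.5
finger_force: 0.0
```

```bash
python3 -m creep '0 0 .030 0 0 0 60;0 0 .04 0 0 0 60;0 0 .04 0 0 0 60;0 0 .04 0 0 0 60;0 0 .04 0 0 0.1 60;0 .014 .04 0 0 .125 100;0 .014 0 0 0 .125 100;0 .014 0 0 0 .125 100'
python3 -m creep '0 .014 0 0 0 .125 100;0 .014 0 0 0 .125 100;0 .014 0 0 0 .125 100;0 .014 0 0 0 .125 100;0 .014 0 0 0 .125 100;0 .014 0 0 0 .125 100;0 .014 0 0 0 .125 100;0 .014 0 0 0 .125 100'
python3 -m creep '0 .014 0 0 0 .125 100;0 .014 0 0 0 .125 100;0 .014 0 0 0 .125 100;0 .014 0 0 0 .125 100;0 .014 0 0 0 .125 100;0 .014 0 0 0 .125 100;0 .014 0 0 0 .125 100;0 .014 0 0 0 .125 100'
python3 -m creep '0 .014 0 0 0 .125 100;0 .014 0 0 0 .05 100;0 0 0 0 0 0 100;0 0 0 0 0 0 100;0 0 0 0 0 0 100'
python3 - <<'E'
from fit import *
ci=viewer.camera_info('wrist');im=viewer.capture('wrist')[:,:,::-1].copy()
np.save('ci6.npy',ci,allow_pickle=True);cv2.imwrite('pics/w6.png',im); o=readout.get_obs();print(o['tool_pos'],o['tcp_rot'],o['joint_positions'].round(2))
im=viewer.capture('top')[:,:,::-1].copy();cv2.imwrite('pics/top6.png',im)
E
```

```text
time: 10.08
tool_pos: [584.1, -157.6, 324.7]
tcp_rot: [3.135, -0.002, 0.872]
contact_force: [0.1, 0.0, -1.2]
grip_width: 70.7
finger_force: 0.0
time: 10.75
tool_pos: [583.4, -44.9, 321.2]
tcp_rot: [3.141, 0.0, 1.873]
contact_force: [-0.1, -0.2, 0.6]
grip_width: 92.3
finger_force: 0.0
time: 11.42
tool_pos: [583.4, 67.1, 321.2]
tcp_rot: [3.141, 0.0, 2.873]
contact_force: [0.0, -1.1, 0.2]
grip_width: 92.2
finger_force: 0.0
time: 11.83
tool_pos: [583.5, 93.8, 321.1]
tcp_rot: [-3.141, 0.0, 3.04]
contact_force: [-0.7, 0.5, 0.2]
grip_width: 91.7
finger_force: 0.0
[583.5258637   93.62859805 321.10897339] [-3.14132451e+00  1.53418366e-04  3.03970807e+00] [ 0.03  0.45  1.28 -0.    1.41 -1.44]
```

View pics/w6.png

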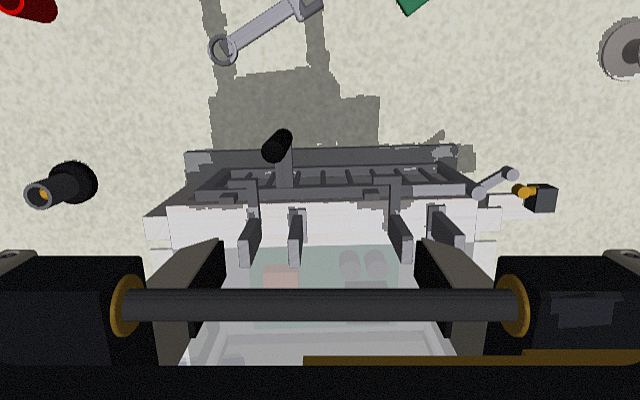

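The wrist view shows, from left to right, the top faces of the edge tab ≈(244,253), edge fin ≈(295,252), hinge tab ≈(406,252), and the hinge fin near (445,235) partly behind a finger. The black pull's top is at ≈(270,152). My picture quota is used up, so from here I measure numerically.

Run:
```python
from fit import *
ci=np.load('ci6.npy',allow_pickle=True).item(); im=cv2.imread('pics/w6.png')
for n,u,v in(('etab',244,253),('efin',295,252),('htab',406,252)):print(n,at_z(ci,u,v,185).round(1))
g=im.mean(2)
print('cols 225..470 rows');
for v in(235,240,246,252,258,264,270):print(v,' '.join(f'{int(x)}' for x in g[v,232:312:2]),'|',' '.join(f'{int(x)}' for x in g[v,384:424:2]))
c=at_z(ci,270,152,185)[:2]
o=biggest(g<45,ci,c); 
# restrict to component around pull
n,l,st,ce=cv2.connectedComponentsWithStats((g<45).astype(np.uint8)); k=l[145,278]; print('pull comp',st[k],ce[k])
print('pull',c,fit(im,ci,tuple(c),[(8,115,185)],(l==k),rad=60))
```

```text
etab [610.4  35.9 185. ]
efin [613.2  71.2 185. ]
htab [620.9 147.7 185. ]
cols 225..470 rows
235 208 210 209 217 61 61 60 64 60 51 54 55 51 54 37 227 209 203 205 203 205 204 202 207 206 207 204 208 134 58 58 57 59 55 54 39 164 139 210 208 | 205 217 102 43 48 49 47 48 44 55 61 57 61 59 87 212 208 208 209 204
240 205 208 215 101 120 116 119 126 52 54 51 51 52 53 29 216 207 208 211 206 205 211 207 208 205 206 204 217 134 150 152 155 156 130 49 34 163 155 210 205 | 207 212 215 98 36 47 49 45 44 84 91 86 133 131 113 219 173 112 124 59
246 214 213 222 145 147 149 154 156 138 41 50 54 51 58 218 211 209 204 207 198 201 197 189 188 184 187 187 189 134 156 154 158 153 160 49 134 182 176 178 171 | 159 157 157 157 176 36 49 44 41 118 155 156 156 154 154 172 12 14 16 5
252 167 165 170 133 159 156 151 152 151 49 47 49 108 160 156 155 159 158 156 161 155 149 160 156 154 160 159 157 115 154 158 159 165 159 38 171 159 155 156 161 | 160 160 159 159 154 167 34 44 35 121 157 153 155 151 124 189 1 0 5 26
258 167 168 166 176 154 150 153 150 164 39 49 131 155 156 156 158 154 156 157 157 157 158 156 157 155 160 156 161 108 158 151 154 155 163 27 159 156 155 157 156 | 151 159 158 156 154 157 159 127 30 155 154 163 156 155 158 198 0 17 17 13
264 168 166 167 174 158 158 152 158 157 73 154 155 156 154 159 159 155 152 154 158 156 153 158 153 156 157 153 153 143 163 160 157 153 159 102 155 160 152 157 162 | 158 154 158 154 157 156 154 159 177 162 157 159 159 154 169 67 0 0 0 13
270 167 167 169 165 166 171 166 166 163 156 159 157 158 157 157 157 154 150 157 155 155 150 154 154 158 157 153 153 153 156 154 155 154 152 155 153 162 156 156 156 | 155 154 157 157 159 156 159 161 167 167 171 170 170 168 177 7 10 4 0 11
pull comp [261 129  32  35 732] [276.61065574 145.86612022]
pull [542.22822208  63.76855344] (array([541.8,  65.6]), np.float64(0.109))
```

Run:
```python
from fit import *
ci=np.load('ci6.npy',allow_pickle=True).item(); ct=viewer.camera_info('top')
def tri(a,b):
    o1,d1=ray(ci,*a);o2,d2=ray(ct,*b);s=np.linalg.lstsq(np.c_[d1,-d2],o2-o1,rcond=None)[0]
    return (o1+d1*s[0]).round(1),(o2+d2*s[1]).round(1)
print('box',tri((541,198),(222,181)))
print('efin',at_z(ci,293.8,253,185).round(1),'htab',at_z(ci,407.3,252.5,184).round(1),'etab',at_z(ci,243.8,253,184).round(1))
# slide check + localisation from the start top picture: profile across catch tops
g=cv2.imread('pics/top0.png').mean(2)
for v in range(168,184,2):print(v,g[v,244:312].astype(int).tolist())
```

```text
box (array([610.2, 269.7, 132.4]), array([607.5, 271. , 132.2]))
efin [613.8  70.2 185. ] htab [621.9 148.8 184. ] etab [610.8  35.4 184. ]
168 [125, 124, 122, 121, 123, 124, 125, 126, 131, 129, 129, 128, 130, 128, 128, 129, 128, 128, 129, 128, 129, 129, 128, 128, 127, 126, 126, 126, 125, 127, 126, 125, 125, 125, 126, 126, 126, 125, 125, 126, 125, 123, 124, 123, 122, 124, 121, 120, 122, 122, 121, 120, 120, 120, 123, 120, 122, 121, 122, 121, 120, 120, 120, 121, 121, 122, 120, 121]
170 [154, 154, 153, 141, 129, 128, 104, 87, 131, 147, 142, 147, 148, 146, 142, 140, 124, 122, 125, 116, 124, 141, 144, 143, 140, 140, 138, 134, 132, 123, 123, 124, 121, 118, 125, 130, 129, 129, 128, 128, 128, 128, 129, 128, 128, 127, 130, 129, 128, 128, 128, 127, 127, 128, 127, 126, 127, 127, 126, 127, 127, 125, 125, 126, 126, 126, 125, 124]
172 [155, 155, 154, 139, 130, 128, 86, 44, 64, 110, 125, 146, 155, 154, 155, 154, 141, 130, 126, 95, 79, 119, 149, 155, 156, 154, 154, 155, 154, 153, 154, 155, 153, 153, 154, 153, 154, 151, 152, 152, 150, 148, 146, 145, 143, 131, 128, 128, 111, 132, 143, 143, 141, 141, 1
[... 1044 characters left out ...]
120, 148, 154, 154, 154, 153]
180 [154, 155, 155, 155, 149, 132, 111, 86, 74, 85, 141, 155, 154, 155, 155, 154, 155, 154, 127, 85, 60, 80, 104, 144, 155, 154, 154, 153, 153, 155, 154, 154, 154, 154, 154, 153, 154, 154, 154, 153, 154, 154, 154, 154, 153, 118, 67, 50, 46, 69, 92, 142, 155, 153, 154, 152, 154, 147, 121, 103, 88, 82, 101, 142, 154, 154, 153, 154]
182 [122, 122, 127, 131, 134, 139, 142, 150, 138, 133, 148, 154, 154, 154, 153, 153, 154, 152, 140, 121, 102, 101, 110, 144, 154, 155, 155, 154, 154, 155, 155, 154, 155, 154, 154, 154, 154, 154, 154, 154, 153, 154, 153, 155, 155, 140, 107, 71, 59, 73, 103, 144, 154, 153, 154, 154, 154, 154, 112, 63, 52, 83, 128, 149, 154, 154, 154, 153]
```

```bash
python3 -m creep '.0137 .0273 0 0 0 0 100;.0137 .0273 0 0 0 0 100;.0136 .0272 0 0 0 0 100;0 0 0 0 0 0 100;0 0 -.025 0 0 0 100;0 0 -.024 0 0 0 100;0 0 -.024 0 0 0 100;0 0 -.024 0 0 0 100';python3 -m creep '0 0 0 0 0 0 100;0 0 0 0 0 0 100;0 0 0 0 0 0 100'
python3 - <<'E'
from h import *
im=viewer.capture('side')[:,:,::-1];cv2.imwrite('pics/s7.png',im)
E
```

```text
time: 12.6
tool_pos: [624.4, 175.1, 223.1]
tcp_rot: [-3.141, 0.0, 3.04]
contact_force: [0.7, 0.5, 0.5]
grip_width: 91.5
finger_force: 0.0
time: 12.85
tool_pos: [625.2, 175.7, 225.7]
tcp_rot: [3.141, 0.002, 3.041]
contact_force: [0.6, 0.6, 0.2]
grip_width: 91.6
finger_force: 0.0
```

```bash
python3 -m creep '0 0 0 0 0 0 60;0 0 0 0 0 0 60;0 0 0 0 0 0 50;0 0 0 0 0 0 50;0 0 0 0 0 0 50';python3 -m creep '0 0 0 0 0 0 40;0 0 0 0 0 0 40;0 0 0 0 0 0 40';python3 -m creep '0 0 0 0 0 0 0;0 0 0 0 0 0 0;0 0 0 0 0 0 0;0 0 0 0 0 0 0'
```

```text
time: 13.32
tool_pos: [624.5, 176.3, 224.4]
tcp_rot: [3.141, 0.0, 3.042]
contact_force: [0.2, 1.5, 0.7]
grip_width: 63.2
finger_force: 0.0
time: 13.57
tool_pos: [624.3, 175.5, 224.2]
tcp_rot: [-3.14, -0.001, 3.042]
contact_force: [-2.5, -3.5, 3.1]
grip_width: 42.8
finger_force: 2.1
time: 13.9
tool_pos: [624.6, 180.4, 224.0]
tcp_rot: [3.133, 0.001, 3.043]
contact_force: [0.9, 13.6, -1.8]
grip_width: 19.8
finger_force: 30.0
```

```bash
python3 -m creep '0 0 0 0 0 0 0;0 0 0 0 0 0 0;0 0 0 0 0 0 100;0 0 0 0 0 0 100;0 0 0 0 0 0 100;0 0 0 0 0 0 100;0 0 .02 0 0 0 100;0 0 .035 0 0 0 100';python3 -m creep '-.0030 -.0277 0 0 0 0 100;-.003 -.0277 0 0 0 0 100;-.003 -.0277 0 0 0 0 100;-.0028 -.0276 0 0 0 0 100;0 0 0 0 0 0 100;0 0 -.027 0 0 0 100;0 0 -.028 0 0 0 100;0 0 0 0 0 0 100';python3 -m creep '0 0 0 0 0 0 100;0 0 0 0 0 0 100'
```

```text
time: 14.57
tool_pos: [623.1, 175.7, 275.2]
tcp_rot: [-3.139, -0.009, 3.041]
contact_force: [1.6, 0.1, -1.0]
grip_width: 55.1
finger_force: 0.0
time: 15.23
tool_pos: [610.4, 65.4, 218.9]
tcp_rot: [-3.141, -0.009, 3.041]
contact_force: [-0.9, 0.8, -0.8]
grip_width: 91.6
finger_force: 0.0
time: 15.4
tool_pos: [613.4, 65.8, 225.4]
tcp_rot: [3.141, 0.002, 3.042]
contact_force: [0.5, 1.1, 0.5]
grip_width: 92.0
finger_force: 0.0
```

```bash
python3 -m creep '0 0 0 0 0 0 60;0 0 0 0 0 0 60;0 0 0 0 0 0 50;0 0 0 0 0 0 50;0 0 0 0 0 0 50';python3 -m creep '0 0 0 0 0 0 40;0 0 0 0 0 0 40;0 0 0 0 0 0 40';python3 -m creep '0 0 0 0 0 0 0;0 0 0 0 0 0 0;0 0 0 0 0 0 0;0 0 0 0 0 0 0;0 0 0 0 0 0 0;0 0 0 0 0 0 0'
```

```text
time: 15.82
tool_pos: [612.8, 65.4, 224.6]
tcp_rot: [-3.141, 0.001, 3.042]
contact_force: [-0.5, -4.6, 2.6]
grip_width: 63.1
finger_force: 2.1
time: 16.07
tool_pos: [612.6, 64.9, 224.4]
tcp_rot: [-3.141, 0.0, 3.041]
contact_force: [-1.5, -4.2, 4.1]
grip_width: 43.3
finger_force: 2.1
time: 16.57
tool_pos: [612.7, 66.4, 224.1]
tcp_rot: [3.14, 0.0, 3.043]
contact_force: [-1.1, 2.7, 3.1]
grip_width: 20.0
finger_force: 29.9
```

```bash
python3 -m creep '0 0 0 0 0 0 100;0 0 0 0 0 0 100;0 0 0 0 0 0 100;0 0 0 0 0 0 100;0 0 .02 0 0 0 100;0 0 .035 0 0 0 100;0 0 0 0 0 0 100';python3 -m creep '-.0235 .0008 0 0 0 0 100;-.0235 .0008 0 0 0 0 100;-.0235 .0008 0 0 0 0 100;0 0 0 0 0 0 100'
python3 - <<'E'
from fit import *
ci=viewer.camera_info('wrist');im=viewer.capture('wrist')[:,:,::-1].copy();cv2.imwrite('pics/w8.png',im)
g=im.mean(2);p=proj(ci,(542,67,180)).astype(int);print(p)
n,l,st,ce=cv2.connectedComponentsWithStats((g<45).astype(np.uint8))
w=l[p[1]-8:p[1]+9,p[0]-8:p[0]+9];k=np.bincount(w[w>0]).argmax();print(st[k],fit(im,ci,(542,67),[(8,140,185)],l==k,rad=100,S=4),readout.get_obs()['tool_pos'])
ct=viewer.capture('top')[:,:,::-1];cv2.imwrite('pics/top8.png',ct)
E
```

```text
time: 17.15
tool_pos: [614.7, 65.5, 285.3]
tcp_rot: [3.141, 0.01, 3.042]
contact_force: [1.0, 0.2, 1.1]
grip_width: 61.9
finger_force: 0.0
time: 17.48
tool_pos: [538.8, 68.3, 279.1]
tcp_rot: [-3.142, -0.003, 3.042]
contact_force: [0.0, 0.5, 0.6]
grip_width: 88.4
finger_force: 0.0
[322 235]
[ 305  193   32   59 1331] (array([540.3,  65.2]), np.float64(0.149)) [540.8565425   68.07748241 279.52738225]
```

```bash
python3 -m creep '-.001 -.0015 -.022 0 0 0 100;0 0 -.022 0 0 0 100;0 0 -.021 0 0 0 100;0 0 0 0 0 0 70;0 0 0 0 0 0 40;0 0 0 0 0 0 30';python3 -m creep '0 0 0 0 0 0 0;0 0 0 0 0 0 0;0 0 0 0 0 0 0;0 0 0 0 0 0 0;0 0 0 0 0 0 0'
```

```text
time: 18.08
tool_pos: [542.4, 66.4, 215.1]
tcp_rot: [3.141, 0.002, 3.042]
contact_force: [-0.2, -0.2, 0.3]
grip_width: 76.6
finger_force: 0.0
time: 18.5
tool_pos: [541.3, 66.5, 214.5]
tcp_rot: [3.141, 0.001, 3.042]
contact_force: [-0.0, 0.6, 0.4]
grip_width: 43.1
finger_force: 0.0
```

```bash
python3 -m creep '0 0 0 0 0 0 0;0 0 0 0 0 0 0;0 0 0 0 0 0 0;0 0 0 0 0 0 0;0 0 0 0 0 0 0'
python3 - <<'E'
from h import *
f=lambda th:R.from_euler('z',-.103-th).as_matrix()[:2,:2]@np.array([-45,-155])
for i in range(0,25): print(i,((f(.06*(i+1))-f(.06*i))/1000).round(4))
E
```

```text
time: 18.92
tool_pos: [541.4, 67.5, 214.0]
tcp_rot: [3.139, 0.001, 3.042]
contact_force: [0.8, 6.0, -0.1]
grip_width: 15.6
finger_force: 30.0
0 [-0.0089  0.0039]
1 [-0.0086  0.0044]
2 [-0.0083  0.0049]
3 [-0.008   0.0054]
4 [-0.0077  0.0059]
5 [-0.0073  0.0064]
6 [-0.0069  0.0068]
7 [-0.0065  0.0072]
8 [-0.0061  0.0076]
9 [-0.0056  0.0079]
10 [-0.0051  0.0082]
11 [-0.0046  0.0085]
12 [-0.0041  0.0088]
13 [-0.0035  0.009 ]
14 [-0.003   0.0092]
15 [-0.0024  0.0094]
16 [-0.0019  0.0095]
17 [-0.0013  0.0096]
18 [-0.0007  0.0097]
19 [-0.0001  0.0097]
20 [0.0004 0.0097]
21 [0.001  0.0096]
22 [0.0016 0.0096]
23 [0.0022 0.0094]
24 [0.0027 0.0093]
```

```bash
python3 -m creep '-.0089 .0039 0 0 0 -.06 0;-.0086 .0044 0 0 0 -.06 0;-.0083 .0049 0 0 0 -.06 0;-.008 .0054 0 0 0 -.06 0;0 0 0 0 0 0 0;0 0 0 0 0 0 0'
```

```text
time: 19.42
tool_pos: [507.5, 85.1, 214.1]
tcp_rot: [-3.142, 0.0, 2.804]
contact_force: [1.3, -0.5, -1.9]
grip_width: 15.4
finger_force: 30.0
```

The gate is swinging freely, so I'll continue along the arc.

```bash
python3 -m creep '-.0077 .0059 0 0 0 -.06 0;-.0073 .0064 0 0 0 -.06 0;-.0069 .0068 0 0 0 -.06 0;-.0065 .0072 0 0 0 -.06 0;-.0061 .0076 0 0 0 -.06 0;-.0056 .0079 0 0 0 -.06 0;-.0051 .0082 0 0 0 -.06 0;-.0046 .0085 0 0 0 -.06 0'; python3 -m creep '-.0041 .0088 0 0 0 -.06 0;-.0035 .009 0 0 0 -.06 0;-.003 .0092 0 0 0 -.06 0;-.0024 .0094 0 0 0 -.06 0;0 0 0 0 0 0 0;0 0 0 0 0 0 0'
```

```text
time: 20.08
tool_pos: [455.9, 142.2, 214.0]
tcp_rot: [-3.136, -0.001, 2.321]
contact_force: [-9.1, -6.1, 7.4]
grip_width: 15.4
finger_force: 30.0
time: 20.58
tool_pos: [441.6, 179.1, 214.0]
tcp_rot: [-3.133, -0.001, 2.084]
contact_force: [-14.5, -5.7, 12.4]
grip_width: 15.3
finger_force: 30.1
```

```bash
python3 -m creep '-.003 .0095 0 0 0 -.06 0;-.0025 .0096 0 0 0 -.06 0;-.002 .0097 0 0 0 -.06 0;-.001 .0097 0 0 0 -.06 0;0 0 0 0 0 0 0;0 0 0 0 0 0 0'; python3 -m creep '.0 .0097 0 0 0 -.06 0;.0005 .0096 0 0 0 -.06 0;.0012 .0096 0 0 0 -.06 0;.002 .0094 0 0 0 -.06 0;.0025 .0093 0 0 0 -.06 0;0 0 0 0 0 0 0;0 0 0 0 0 0 0'
python3 - <<'E'
from h import *
im=viewer.capture('top')[:,:,::-1];cv2.imwrite('pics/top9.png',im)
o=readout.get_obs();print(o['joint_positions'].round(2),o['tool_pos'],o['moment'])
E
```

```text
time: 21.08
tool_pos: [436.1, 218.0, 214.0]
tcp_rot: [-3.141, 0.001, 1.845]
contact_force: [-2.5, -2.9, 1.9]
grip_width: 15.0
finger_force: 30.0
time: 21.67
tool_pos: [442.8, 265.4, 214.0]
tcp_rot: [3.141, 0.001, 1.545]
contact_force: [1.1, -4.4, 1.4]
grip_width: 15.4
finger_force: 30.0
[ 0.39  0.4   1.66 -0.    1.07  0.42] [442.7384959  265.17910025 214.05665   ] [-0.61581013 -0.34622769 -0.07736835]
```

```bash
python3 -m creep '0 0 0 0 0 0 0;0 0 0 0 0 0 0;0 0 0 0 0 0 0;0 0 0 0 0 0 0;0 0 0 0 0 0 0;0 0 0 0 0 0 0'; python3 -c "
from plant import order
print(order.close_job())"
```

```text
time: 22.22
tool_pos: [442.8, 265.3, 214.1]
tcp_rot: [3.141, 0.0, 1.542]
contact_force: [3.7, -4.5, -0.9]
grip_width: 15.5
finger_force: 30.0
the job is handed in; nothing more can be done
None
```

I handed the job in at 22 s of robot time and no verdict came back: both sleeves are on their matching terminals, the catches were released hinge-side first, and the gate is held by its pull at about 1.5 rad, estimated from how far the pull moved.

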